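Hold a basket of sanded guitar bridges over the downdraft

TASK

Start the dust extraction by pressing the green START button on the grey starter box fully down and letting it go; do not press the red STOP. Then pick up the wire basket of freshly sanded guitar bridges by its handle, keeping it upright so no bridge spills, and bring it over the middle of the downdraft grille so the dust can be blown off through the mesh. Finish while holding it there, level and still, with its bottom 10 to 15 cm above the grille; keep gripping it, and leave the sander, glue bottle and sanding block where they are.

Things in the scene. Friction and masses are not known exactly. Their poses are not given: they have to be found in the camera images.
- basket: Loose steel wire-mesh basket, open on top, 200 long (x) x 140 wide (y) x 50 mm high, walls 3 mm, mesh floor 4 mm, 0.4 kg loaded, standing on the bench left or right of the grille. A rigid wire arch (does not swing) rises from its two short ends to a straight orange grip over the middle. Origin: centre of its underside; z up, x along the length and the grip.
- basket_grip (a point): Centre of the orange plastic grip of the basket's handle, 120 mm above the middle of the basket's underside. The grip is a rounded bar 100 mm long (along the basket's x), 16 mm wide (y), 20 mm high (z), free on both sides and below down to the bridges; axes as the basket's.
- bridge_a: One of three alike dark rosewood guitar bridges lying loose, flat and side by side on the basket's mesh floor (their long sides along the basket's x, 42 mm apart): 150 long (x) x 34 wide (y), 9 mm thick in the middle and 5 mm at the wings, about 35 g. Origin at the centre of its underside.
- bridge_b: Another of three alike dark rosewood guitar bridges lying loose, flat and side by side on the basket's mesh floor (their long sides along the basket's x, 42 mm apart): 150 long (x) x 34 wide (y), 9 mm thick in the middle and 5 mm at the wings, about 35 g. Origin at the centre of its underside.
- bridge_c: The third of three alike dark rosewood guitar bridges lying loose, flat and side by side on the basket's mesh floor (their long sides along the basket's x, 42 mm apart): 150 long (x) x 34 wide (y), 9 mm thick in the middle and 5 mm at the wings, about 35 g. Origin at the centre of its underside.
- grille_center (a point): Centre of the top face of the downdraft grille, a square steel bar grating 300 x 300 mm in an aluminium frame let into the bench; its top stands 6 mm above the bench. The grille is fixed; z up.
- start_top (a point): Centre of the top of the green START push button (28 mm across), 78 mm above the bench when out; moves with it. Pressed straight down. It sits on the starter box, a fixed grey enclosure 85 x 135 x 56 mm with the buttons on top, on the other side of the grille from the basket; STOP is 62 mm away.
- start (a joint): Travel of the START button, m: 0 out, 0.006 fully down. A spring brings it back; it moves from about 1.5 N and is fully down at 5 N.
- stop_top (a point): Centre of the top face of the red STOP push button (34 mm across) on the same box, at the same height. Not to be pressed.
- stop (a joint): Travel of the STOP button, m: 0 out, 0.006 fully down.
- sander: Cordless round palm sander standing on its pad: grey and black, pad 125 mm across, 139 mm tall, battery sticking out 81 mm along its x, 0.9 kg. At the far side of the bench. Leave alone. Origin at the centre of its underside.
- glue: White glue bottle with orange cap, 58 mm across, 155 mm tall, 0.26 kg. Leave alone. Origin at the centre of its underside.
- block: Cork sanding block with rubber sole, 65 x 110 x 33 mm. Leave alone. Origin at the centre of its underside.
Mind the look-alikes: they are no part of the job. Leave any blue, purple or turquoise look-alike of the bridge_b alone.

How it is judged:
By the outcome, as a careful person would: the job done as asked, in the order asked, and still so for the second after the job is handed in, while the arm keeps its last pose, push and grip.
It also fails if it takes over 58 s, if anything falls off the work surface, if the arm or the gripper's body presses on something with over 40 N, if the wrist force passes 120 N, or if a joint passes its speed limit or range.

ROBOT

A 6-joint arm with a two-finger parallel gripper is mounted at the origin on the work surface. World frame = base frame: x ahead of the robot, y to its left, z up, the work surface at z = 0. Lengths are in m, angles in rad, forces in N, time in s.
With the tool pointing down it reaches from about 0.275 to 0.825 m from the base axis. Payload 5.2 kg.
Tool frame: the origin (TCP) lies at the very end of the fingers, on their centre line; the grasp point (between the pads) lies 19 mm behind it; z points along the fingers, y is the line along which they close (so a half turn about z gives the same grasp; the last joint's range is limited). The gripper opens to 93 mm and grips with 3 to 60 N. Pads are 15 mm wide; open, the fingers measure 128 mm over their backs; the gripper's body (75 mm by 188 mm) begins 65 mm behind the grasp point.
Start: joints at [-1.496, 0.259, 1.535, -0, 1.348, -0.203], TCP at [0.151, -0.529, 0.219] pointing down, gripper open.
Joint ranges: [-3.14, 3.14], [-0.91, 2.08], [0.19, 2.58], [-1.22, 4.36], [0.22, 2.71], [-3.12, 3.12]. Speed limits (rad/s): [2.57, 2.57, 3.14, 3.14, 3.14, 3.14].

INTERFACE

Orientations are given as a rotation vector (axis times angle).
In Python, from plant import bot gives the robot as it stands. The module is installed in compiled form; this text tells all that it offers.
- The arm moves only by the tool jog_arm, never from a script. Its argument "series" is text: rows parted by semicolons, each of 7 numbers parted by spaces: the shift along the world's x, y, z in cm, then the turn, a rotation vector about the world's x, y, z in rad, then the closure, from -1 (fully open) to 1 (shut). A call has exactly 5 rows; each row is the pose to reach, as a shift and turn from the pose commanded when the call began; what a row does not reach only later rows make up. A row lasts 1/8 s, in which the tool goes at most 62.5 mm and 10.7 degrees, less where a joint would pass 70% of its speed; a pose out of reach is approached as far as the arm can. A call with a gripper value outside its range is refused whole. The fingers move at their own pace and stop on an object; "force" is the grip in N (left out, the last holds). Time passes only in rows, so rows that repeat a pose let the fingers close, or fill a call up. It gives the time, the measured TCP pose, the force, the opening and the grip force at its end, in the units of the state.
- bot.read_state(): the state, without advancing time (a new reading comes with each control period).
- bot.snapshot(name): name is "scene" or "top"; returns a dict with "color" (420x560x3 uint8, red, green, blue), "fx", "fy", "cx", "cy" (pixels), "extrinsics" (4x4, takes a point from camera to world coordinates). Camera axes: x right, y down, z forward; pixel columns grow to the right and rows downward; lengths in m; the calibration is good to about 2 mm. A picture is of the moment at which its call begins. There is no depth.
- bot.finish_job(): hands the job in; it is judged then, once.
The state is a dict: "clock": time; "joint_positions": joint angles; "qd": joint speeds; "joint_efforts": joint torques, N m; "ee_pos": TCP position; "eef_rot": TCP orientation; "ft_force": force on the tool from outside, world axes, zero at the start; "wrist_torque": the same for the moment, N m; "width": opening from 0.0 (shut) to 1.0 (fully open); "finger_force": force on a finger pad.
Only numpy, scipy, OpenCV 4.12 (cv2) and the standard library are available. Lean on these libraries where they do the work, as an engineer would, in place of code of your own. Each camera call takes 0.05 s, during which the arm holds its last target. There are 200 camera calls.

## Working session

There is one attempt and no reset: what is moved stays moved. The work goes in short steps, Python scripts to look and compute and a tool call to move; the robot and the scene stay as the last step left them, time stands still between calls to the robot, and variables do not carry over. Pictures are saved under pics/ and viewed, at most 10 in all, crops included, and the job is handed in when it is done.

Besides the shell and the picture viewer there is one more tool, called by a JSON object that holds its "method" and its "body", one argument or row to a line. jog_arm: Moves the arm, as the interface text tells. Its arguments: {"type":"object","properties":{"series":{"type":"string"},"force":{"type":"number"}},"required":["series"]}

```bash
mkdir -p pics
cat > h.py <<'E'
import numpy as np, cv2
from plant import bot
def snap(n,f):
    s=bot.snapshot(n); cv2.imwrite(f'pics/{f}.png',s['color'][:,:,::-1]); np.savez(f'{f}.npz',**s); return s
def ray(s,u,v,z):
    E=np.array(s['extrinsics']); d=E[:3,:3]@[(u-s['cx'])/s['fx'],(v-s['cy'])/s['fy'],1]; o=E[:3,3]
    return o+d*(z-o[2])/d[2]
E
python3 - <<'E'
from h import *
for n in('top','scene'):
    s=snap(n,n+'1'); print(n,s['fx'],s['cx'],s['cy'],np.round(s['extrinsics'],3).tolist())
a=cv2.imread('pics/top1.png');b=cv2.imread('pics/scene1.png')
s=bot.read_state();print(s)
E
```

```text
top 429.60037943474947 279.1244957425752 209.9234594493965 [[-0.015, -0.999, 0.052, 0.448], [-1.0, 0.015, -0.012, 0.104], [0.011, -0.053, -0.999, 1.209], [0.0, 0.0, 0.0, 1.0]]
scene 499.5642473580956 276.0880696958497 218.94088850840086 [[0.85, 0.406, -0.336, 1.071], [0.527, -0.633, 0.567, -0.836], [0.017, -0.659, -0.752, 1.335], [0.0, 0.0, 0.0, 1.0]]
{'clock': 0.1, 'joint_positions': array([-1.49580126e+00,  2.59286972e-01,  1.53591807e+00,  1.14241614e-06,
        1.34802031e+00, -2.02802652e-01]), 'qd': array([-0.00132374, -0.00128616, -0.00193617, -0.0027619 ,  0.0003713 ,
       -0.00133282]), 'joint_efforts': array([ 1.83546719e-03, -4.38209510e+01, -2.84644318e+01,  7.20260781e-02,
        3.62320791e-02, -4.24738448e-05]), 'ee_pos': array([ 0.15081658, -0.52842664,  0.21791408]), 'eef_rot': array([-3.10972259e+00, -4.34735890e-01, -1.65438726e-04]), 'ft_force': array([ 0.29854526, -0.49016522, -0.23074448]), 'wrist_torque': array([0.02160355, 0.04556936, 0.04410438]), 'finger_force': 0.0, 'width': 0.9992759337855924}
```

View pics/top1.png

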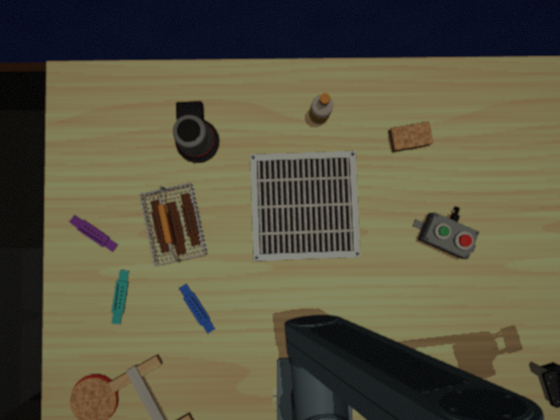

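View pics/scene1.png

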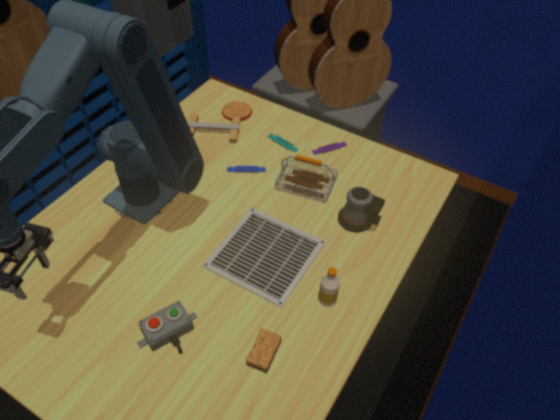

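The top view shows the basket at about (173,225) with its orange grip at (165,224), the grille at (305,206), green START at (443,231) and red STOP at (465,240). The blue (197,308), turquoise (120,297) and purple (93,233) bridges lie loose on the bench. They are look-alikes; the dark ones in the basket fit the description. There is only one basket and one green button, so I'll measure those and confirm in a crop.

Run:
```python
from h import *
t=dict(np.load('top1.npz'));s=dict(np.load('scene1.npz'))
def blob(c,lo,hi,box):
    m=cv2.inRange(cv2.cvtColor(c['color'],cv2.COLOR_RGB2HSV),lo,hi);k=np.zeros_like(m);x0,y0,x1,y1=box;k[y0:y1,x0:x1]=m[y0:y1,x0:x1]
    cs,_=cv2.findContours(k,0,2);q=max(cs,key=cv2.contourArea);M=cv2.moments(k*0+cv2.drawContours(k*0,[q],-1,1,-1),True);return M['m10']/M['m00'],M['m01']/M['m00'],cv2.minAreaRect(q)
def P(c,u,v): 
    E=c['extrinsics'];return E[:3,3],E[:3,:3]@[(u-c['cx'])/c['fx'],(v-c['cy'])/c['fy'],1]
def tri(a,b):
    A=np.zeros((3,3));r=np.zeros(3)
    for o,d in(a,b):
        d=d/np.linalg.norm(d);Q=np.eye(3)-np.outer(d,d);A+=Q;r+=Q@o
    return np.linalg.solve(A,r)
for n,lo,hi,bt,bs,z in[('green',(45,80,50),(85,255,255),(425,215,480,260),(135,295,200,350),.078),('red',(0,120,80),(6,255,255),(425,215,480,260),(135,295,200,350),.078),('grip',(8,190,140),(16,255,255),(150,190,185,255),(285,145,330,170),.128)]:
    a=blob(t,lo,hi,bt);b=blob(s,lo,hi,bs)
    print(n,a,b,'\n ',ray(t,*a[:2],z).round(4),ray(s,*b[:2],z).round(4),tri(P(t,*a[:2]),P(s,*b[:2])).round(4))
    if n=='grip':
        bx=cv2.boxPoints(a[2]); print([ray(t,*p,.13)[:2].round(3).tolist() for p in bx])
        bx=cv2.boxPoints(b[2]); print([ray(s,*p,.12)[:2].round(3).tolist() for p in bx])
for c in[(250,153),(357,151),(252,261),(358,258)]: print(ray(t,*c,.006).round(3))
a=t['color'][:,:,::-1]
cv2.imwrite('pics/crop.png',np.hstack([cv2.resize(a[175:275,130:220],None,fx=4,fy=4,interpolation=2),cv2.resize(a[185:285,400:500],None,fx=4,fy=4,interpolation=2)]))
```

```text
green (443.56, 230.86666666666667, ((443.5, 231.0), (8.0, 9.0), 90.0)) (173.75, 311.6, ((174.0, 311.5), (7.0, 8.0), 90.0)) 
  [ 0.4458 -0.3433  0.078 ] [ 0.4481 -0.3471  0.078 ] [ 0.4458 -0.3452  0.0733]
red (465.3534482758621, 240.16379310344828, ((465.5, 240.5), (11.0, 11.0), 90.0)) (153.17241379310346, 321.67816091954023, ((153.0, 321.5), (9.0, 10.0), 90.0)) 
  [ 0.4205 -0.4002  0.078 ] [ 0.42   -0.4033  0.078 ] [ 0.4196 -0.402   0.0754]Traceback (most recent call last):
  File "<stdin>", line 14, in <module>
  File "<stdin>", line 5, in blob
ValueError: max() iterable argument is empty
```

```bash
cat > m.py <<'E'
from h import *
t=dict(np.load('top1.npz'));s=dict(np.load('scene1.npz'))
def ends(c,box,z):
    x0,y0,x1,y1=box;h=cv2.cvtColor(c['color'],cv2.COLOR_RGB2HSV)
    m=cv2.inRange(h,(5,190,150),(16,255,255))[y0:y1,x0:x1]
    q=max(cv2.findContours(m,0,2)[0],key=cv2.contourArea);r=cv2.minAreaRect(q);b=cv2.boxPoints(r)+[x0,y0]
    i=0 if np.linalg.norm(b[0]-b[1])<np.linalg.norm(b[1]-b[2]) else 1
    e=[(b[i]+b[i-3])/2,(b[(i+2)%4]+b[(i+3)%4])/2] 
    w=[ray(c,*p,z) for p in e];d=w[1]-w[0]
    print(r,m.sum()//255,'mid',((w[0]+w[1])/2).round(4),'len',np.linalg.norm(d).round(3),'yaw',np.arctan2(d[1],d[0]).round(3))
E
python3 - <<'E'
from m import *
print(cv2.cvtColor(t['color'],cv2.COLOR_RGB2HSV)[224,158:172].tolist())
ends(t,(150,190,185,255),.130);ends(s,(285,145,330,170),.125)
for c in[(250,153),(357,151),(252,261),(358,258)]: print(ray(t,*c,.006).round(3))
a=t['color'][:,:,::-1]
cv2.imwrite('pics/crop.png',np.hstack([cv2.resize(a[175:275,130:220],None,fx=4,fy=4,interpolation=2),cv2.resize(a[185:285,400:500],None,fx=4,fy=4,interpolation=2)]))
E
```

```text
[[10, 164, 59], [10, 176, 55], [11, 164, 59], [12, 183, 89], [14, 191, 119], [16, 183, 128], [16, 185, 127], [17, 181, 128], [15, 181, 127], [14, 200, 112], [11, 203, 83], [11, 208, 54], [10, 195, 38], [11, 145, 30]]Traceback (most recent call last):
  File "<stdin>", line 3, in <module>
  File "m.py", line 6, in ends
    q=max(cv2.findContours(m,0,2)[0],key=cv2.contourArea);r=cv2.minAreaRect(q);b=cv2.boxPoints(r)+[x0,y0]
ValueError: max() iterable argument is empty
```

```bash
sed -i 's/(5,190,150),(16,255,255)/(5,170,100),(18,255,255)/' m.py
python3 - <<'E'
from m import *
a=t['color'][:,:,::-1]
cv2.imwrite('pics/crop.png',np.hstack([cv2.resize(a[175:275,130:220],None,fx=4,fy=4,interpolation=2),cv2.resize(a[185:285,400:500],None,fx=4,fy=4,interpolation=2)]))
for c in[(250,153),(357,151),(252,261),(358,258)]: print(ray(t,*c,.006).round(3))
ends(t,(150,190,185,255),.130);ends(s,(285,145,330,170),.125)
E
```

```text
[0.673 0.169 0.006]
[ 0.675 -0.134  0.006]
[0.37  0.167 0.006]
[ 0.374 -0.129  0.006]
((14.431502342224121, 33.186859130859375), (37.85487747192383, 6.07509708404541), 77.6609115600586) 225 mid [0.4759 0.3786 0.13  ] len 0.095 yaw -2.929
((22.882354736328125, 14.970588684082031), (24.981168746948242, 4.850712299346924), 14.03624439239502) 116 mid [0.4776 0.3772 0.125 ] len 0.091 yaw 0.212
```

View pics/crop.png

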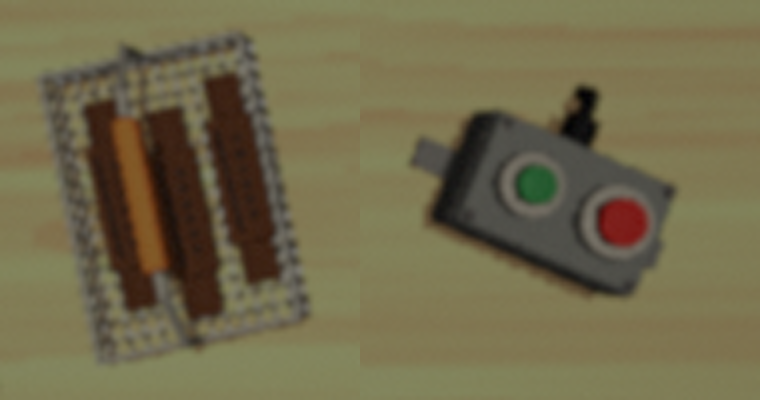

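The crop confirms a single basket with an orange grip over dark bridges, and the small green START at upper left of the box with the larger red STOP to its right. Targets:
- **START:** (0.447, -0.345)
- **Grip:** (0.477, 0.378), yaw 0.212
- **Grille centre:** (0.523, 0.018)

I'll close the gripper and move over START.

{"method": "jog_arm", "body": {
  "series": "5 3.1 0 0 0 0 1; 10 6.2 0 0 0 0 1; 15 9.3 0 0 0 0 1; 20 12.4 0 0 0 0 1; 25 15.5 0 0 0 0 1",
  "force": 20
}}

```text
clock: 0.72
ee_pos: [0.4021, -0.3726, 0.2184]
eef_rot: [-3.111, -0.435, 0.0]
ft_force: [1.5, -1.0, 0.7]
width: 0.517
finger_force: 0.0
```

{"method": "jog_arm", "body": {
  "series": "2.5 1.5 -3 0 0 0 1; 4.6 2.8 -7 0 0 0 1; 4.6 2.8 -10 0 0 0 1; 4.6 2.8 -11 0 0 0 1; 4.6 2.8 -11 0 0 0 1"
}}

```text
clock: 1.35
ee_pos: [0.4465, -0.3459, 0.1083]
eef_rot: [-3.11, -0.434, 0.001]
ft_force: [-0.2, -0.2, 0.9]
width: 0.012
finger_force: 0.0
```

{"method": "jog_arm", "body": {
  "series": "0 0 -1.5 0 0 0 1; 0 0 -2.6 0 0 0 1; 0 0 -3.2 0 0 0 1; 0 0 -3.6 0 0 0 1; 0 0 -3.7 0 0 0 1"
}}

```text
clock: 1.98
ee_pos: [0.4465, -0.3459, 0.0722]
eef_rot: [-3.111, -0.435, 0.001]
ft_force: [-3.4, 2.3, 10.5]
width: 0.006
finger_force: 5.3
```

Run:
```python
from h import *
for i in range(3):
    c=snap('scene','press%d'%i);s=bot.read_state();print(s['ee_pos'].round(4),s['ft_force'].round(2))
cv2.imwrite('pics/press.png',cv2.resize(c['color'][270:360,100:230,::-1],None,fx=4,fy=4,interpolation=2))
```

```text
[ 0.4464 -0.3458  0.0723] [-3.45  2.08  5.92]
[ 0.4465 -0.3458  0.0723] [-2.91  1.68  5.49]
[ 0.4465 -0.3458  0.0723] [-2.39  1.5   5.85]
```

View pics/press.png

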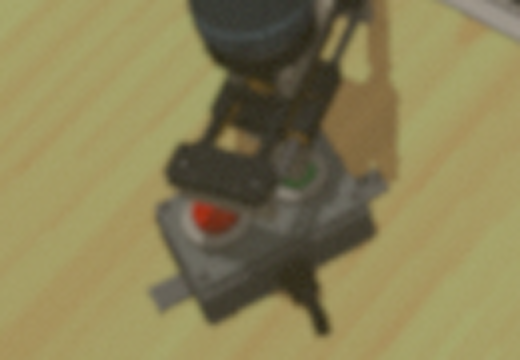

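The fingers sit on the green START and the red STOP is clear. The force is about 6 N, so I'll push slightly further to be sure it is fully down, then release.

{"method": "jog_arm", "body": {
  "series": "0 0 -0.1 0 0 0 1; 0 0 -0.2 0 0 0 1; 0 0 -0.2 0 0 0 1; 0 0 -0.2 0 0 0 1; 0 0 -0.2 0 0 0 1"
}}

```text
clock: 2.75
ee_pos: [0.4465, -0.3459, 0.0721]
eef_rot: [3.11, 0.435, -0.0]
ft_force: [-5.9, 5.1, 18.0]
width: 0.007
finger_force: 9.1
```

It bottomed out at 18 N and z = 0.072. Next: release, lift, and cross to the basket.

{"method": "jog_arm", "body": {
  "series": "0 0 3 0 0 0 1; 0 0 8 0 0 0 1; 0 0 13 0 0 0 1; 0.3 3 16 0 0 0 1; 0.5 8 16 0 0 0 1"
}}

```text
clock: 3.38
ee_pos: [0.4535, -0.2675, 0.2327]
eef_rot: [3.106, 0.431, 0.007]
ft_force: [1.3, 0.8, 0.1]
width: 0.007
finger_force: 0.0
```

{"method": "jog_arm", "body": {
  "series": "0 6 0 0 0 0 -1; 0 12 0 0 0 0 -1; 0 18 0 0 0 0 -1; 0 24 0 0 0 0 -1; 0 30 0 0 0 0 -1"
}}

```text
clock: 4.0
ee_pos: [0.4519, 0.0359, 0.23]
eef_rot: [3.111, 0.434, 0.003]
ft_force: [0.1, 0.2, -0.6]
width: 0.494
finger_force: 0.0
```

{"method": "jog_arm", "body": {
  "series": "0.5 6 0 0 0 -0.03 -1; 1 12 0 0 0 -0.06 -1; 1.5 18 0 0 0 -0.06 -1; 2 24 0 0 0 -0.066 -1; 2 30 0 0 0 -0.066 -1"
}}

```text
clock: 4.62
ee_pos: [0.4721, 0.3364, 0.2298]
eef_rot: [-3.124, -0.332, -0.002]
ft_force: [0.8, -0.3, -0.2]
width: 0.987
finger_force: 0.0
```

Run:
```python
from h import *
snap('scene','s3');snap('top','t3');s=bot.read_state();print(s['clock'],s['ee_pos'].round(4),s['eef_rot'].round(4),s['ft_force'].round(1),s['width'])
c=dict(np.load('s3.npz'))['color'][:,:,::-1]
cv2.imwrite('pics/v3.png',np.hstack([cv2.resize(c[90:230,230:400],None,fx=2.5,fy=2.5),cv2.resize(c[280:370,110:230],None,fx=2.5,fy=3.8889)[:350]]))
```

```text
4.725 [0.471  0.3396 0.2292] [-3.1205e+00 -3.4060e-01 -5.0000e-04] [-0.2 -0.1  1. ] 0.9998270504183243
```

View pics/v3.png

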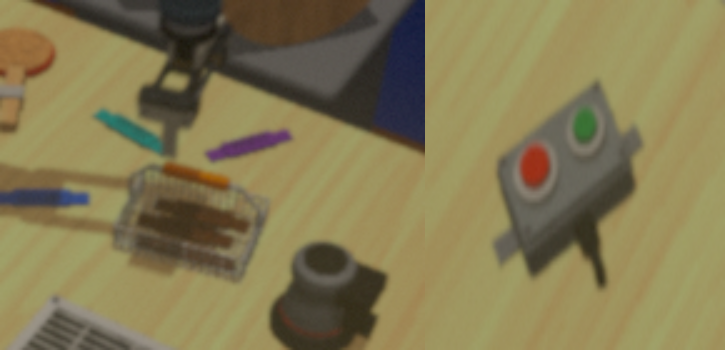

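START is out again, and the basket is untouched with its grip at roughly (195,175) in the crop. Align, descend and grip.

{"method": "jog_arm", "body": {
  "series": "0.6 3.8 0 0 0 -0.005 -1; 0.6 3.8 -4 0 0 -0.005 -1; 0.6 3.8 -8 0 0 -0.005 -1; 0.6 3.8 -11.5 0 0 -0.005 -1; 0.6 3.8 -12.8 0 0 -0.005 -1"
}}

```text
clock: 5.35
ee_pos: [0.4768, 0.3708, 0.0995]
eef_rot: [3.123, 0.323, -0.005]
ft_force: [0.3, -0.5, -0.5]
width: 0.998
finger_force: 0.0
```

Run:
```python
from h import *
c=snap('scene','s4')['color'];d=snap('top','t4')['color'];s=bot.read_state();print(s['clock'],s['ee_pos'].round(4),s['eef_rot'].round(4),s['ft_force'].round(1))
cv2.imwrite('pics/v4.png',np.hstack([cv2.resize(c[110:220,250:370,::-1],None,fx=3,fy=3),cv2.resize(d[170:280,120:240,::-1],None,fx=3,fy=3)]))
```

```text
5.45 [0.4774 0.3713 0.1006] [ 3.124   0.3234 -0.0033] [-0.5  0.1 -0.4]
```

View pics/v4.png

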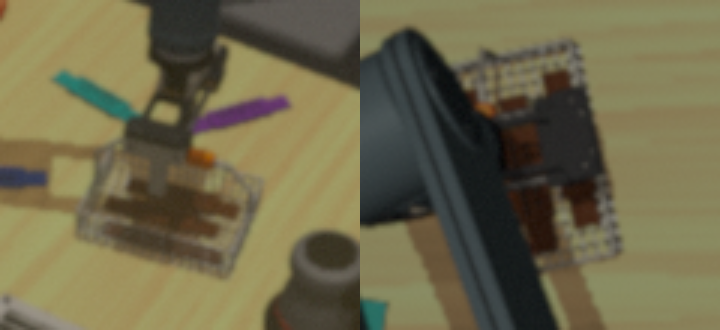

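The fingers straddle the grip. They are 7 mm short in y, so I'll correct that and close.

{"method": "jog_arm", "body": {
  "series": "0 0.6 0 0 0 0.005 -1; 0 0.6 0 0 0 0.005 -1; 0 0.6 0 0 0 0.005 0.3; 0 0.6 0 0 0 0.005 0.6; 0 0.6 0 0 0 0.005 0.7",
  "force": 35
}}

```text
clock: 6.08
ee_pos: [0.4779, 0.3781, 0.1018]
eef_rot: [-3.124, -0.332, -0.0]
ft_force: [-0.3, 0.3, -0.8]
width: 0.728
finger_force: 0.0
```

{"method": "jog_arm", "body": {
  "series": "0 0 0 0 0 0 1; 0 0 0 0 0 0 1; 0 0 0 0 0 0 1; 0 0 0 0 0 0 1; 0 0 0 0 0 0 1"
}}

```text
clock: 6.7
ee_pos: [0.4778, 0.3783, 0.1017]
eef_rot: [-3.124, -0.332, -0.0]
ft_force: [-1.4, 4.1, 2.4]
width: 0.191
finger_force: 1.8
```

Width 0.19 × 93 mm is about 17.8 mm, so the fingers are just making contact. I'll let them settle, then lift gently.

{"method": "jog_arm", "body": {
  "series": "0 0 0 0 0 0 1; 0 0 0 0 0 0 1; 0 0 0 0 0 0 1; 0 0 0 0 0 0 1; 0 0 0 0 0 0 1"
}}

```text
clock: 7.32
ee_pos: [0.4778, 0.3781, 0.1016]
eef_rot: [-3.124, -0.332, 0.0]
ft_force: [0.7, 1.2, -1.2]
width: 0.17
finger_force: 35.0
```

{"method": "jog_arm", "body": {
  "series": "0 0 0.2 0 0 0 1; 0 0 0.6 0 0 0 1; 0 0 1.2 0 0 0 1; 0 0 1.8 0 0 0 1; 0 0 2.4 0 0 0 1"
}}

```text
clock: 7.95
ee_pos: [0.4779, 0.3781, 0.1263]
eef_rot: [-3.124, -0.332, -0.0]
ft_force: [0.5, 1.2, -4.3]
width: 0.173
finger_force: 35.0
```

{"method": "jog_arm", "body": {
  "series": "0 0 1.2 0 0 0 1; 0 0 2.8 0 0 0 1; 0 0 4.4 0 0 0 1; 0 0 6 0 0 0 1; 0 0 7 0 0 0 1"
}}

```text
clock: 8.57
ee_pos: [0.4783, 0.3783, 0.1974]
eef_rot: [-3.123, -0.332, -0.003]
ft_force: [0.1, -0.2, -3.3]
width: 0.171
finger_force: 35.0
```

Run:
```python
from h import *
c=snap('scene','s5')['color'];d=snap('top','t5')['color'];s=bot.read_state();print(s['clock'],s['ee_pos'].round(4),s['eef_rot'].round(4),s['ft_force'].round(1),s['wrist_torque'].round(2),s['width'],s['finger_force'])
cv2.imwrite('pics/v5.png',np.hstack([cv2.resize(c[80:220,230:390,::-1],None,fx=2.5,fy=2.5),cv2.resize(d[150:290,100:260,::-1],None,fx=2.5,fy=2.5)]))
```

```text
8.675 [0.4786 0.3785 0.1974] [-3.1229 -0.332  -0.0042] [-1.3  0.9 -4.6] [ 0.04 -0.01  0.04] 0.16955218578589915 34.99345064163208
```

View pics/v5.png

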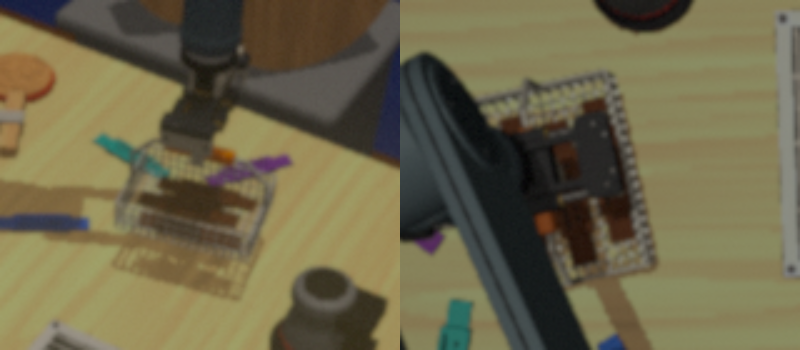

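The basket is held level with all three bridges inside. I'll move it smoothly to the grille centre: +4.4 cm x, -36 cm y, +3.5 cm z.

{"method": "jog_arm", "body": {
  "series": "0 -0.4 0.8 0 0 0 1; 0 -1.4 2 0 0 0 1; 0 -3 3 0 0 0 1; 0 -5.2 3.5 0 0 0 1; 0 -7.8 3.5 0 0 0 1"
}}

```text
clock: 9.3
ee_pos: [0.478, 0.2983, 0.2315]
eef_rot: [3.124, 0.332, 0.002]
ft_force: [0.3, -0.8, -4.3]
width: 0.168
finger_force: 35.0
```

{"method": "jog_arm", "body": {
  "series": "0 -2.6 0 0 0 0 1; 0 -5.2 0 0 0 0 1; 0 -7.8 0 0 0 0 1; 0 -10.4 0 0 0 0 1; 0 -13 0 0 0 0 1"
}}

```text
clock: 9.93
ee_pos: [0.4773, 0.1679, 0.2309]
eef_rot: [3.124, 0.331, 0.0]
ft_force: [0.3, -1.0, -3.9]
width: 0.164
finger_force: 35.0
```

{"method": "jog_arm", "body": {
  "series": "0.4 -2.6 0 0 0 0 1; 1 -5.2 0 0 0 0 1; 1.8 -7.8 0 0 0 0 1; 2.6 -10 0 0 0 0 1; 3.2 -12 0 0 0 0 1"
}}

```text
clock: 10.55
ee_pos: [0.5094, 0.0479, 0.2309]
eef_rot: [3.124, 0.33, 0.0]
ft_force: [-0.6, -0.8, -4.0]
width: 0.173
finger_force: 35.0
```

{"method": "jog_arm", "body": {
  "series": "0.5 -1.4 0 0 0 0 1; 0.9 -2.4 0 0 0 0 1; 1.1 -3 0 0 0 0 1; 1.2 -3.2 0 0 0 0 1; 1.2 -3.2 0 0 0 0 1"
}}

```text
clock: 11.18
ee_pos: [0.5218, 0.0184, 0.2306]
eef_rot: [-3.124, -0.333, 0.0]
ft_force: [-0.1, -1.0, -3.4]
width: 0.165
finger_force: 35.0
```

Run:
```python
from h import *
for i in range(4): c=snap('scene','s6')['color']
d=snap('top','t6')['color'];s=bot.read_state();print(s['clock'],s['ee_pos'].round(4),s['eef_rot'].round(4),s['ft_force'].round(1),abs(s['qd']).max().round(4),s['width'],s['finger_force'])
cv2.imwrite('pics/v6.png',np.hstack([c[70:380,130:430,::-1],d[80:390,120:480,::-1]]))
```

```text
11.425 [0.5218 0.0185 0.2307] [-3.1238e+00 -3.3290e-01  1.0000e-04] [-0.6 -0.7 -3.8] 0.0043 0.16703484821960973 34.99333083629608
```

View pics/v6.png

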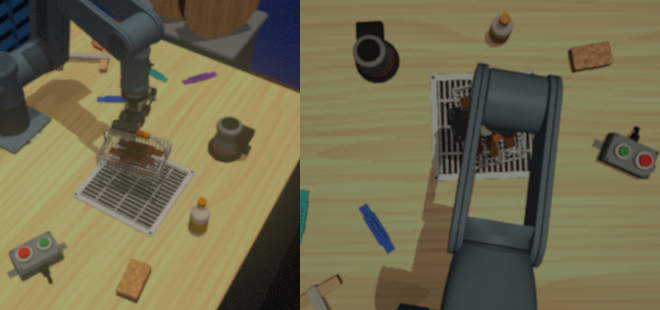

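The basket hangs level over the grille centre with its bottom about 12.3 cm above the grille. It is still, the bridges are inside, and the sander, glue and block have not moved.

```bash
python3 -c "
from plant import bot
print(bot.finish_job())"
```

```text
the job is handed in; nothing more can be done
None
```

START was pressed fully down and let go, and the basket is held level and still over the middle of the grille with its bottom about 12 cm above it; the job is handed in, at about 11.4 s on the robot's clock.

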